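# Slide the red bead tray onto the work mat

## Robot

A 6-joint arm with a two-finger parallel gripper is mounted at the origin on the work surface. World frame = base frame: x ahead of the robot, y to its left, z up, the work surface at z = 0. Lengths are in m, angles in rad, forces in N, time in s.
With the tool pointing down it reaches from about 0.3 to 0.775 m from the base axis. Payload 14.6 kg.
Tool frame: the origin (TCP) lies between the finger pads; the fingertips stand 19 mm ahead of it and the grasp point (between the pads) is the TCP (ctrl.tcp_to_tips is the distance from the TCP to the fingertips, in m); y points along the fingers, z is the direction in which the jaws open and shut, and the axes are right-handed (so a half turn about y gives the same grasp; the last joint's range is limited). The gripper opens to 85 mm and grips with 20 to 120 N. Pads are 22 mm wide; open, the fingers measure 114 mm over their backs; the gripper's body (76 mm by 85 mm) begins 54 mm behind the grasp point. The pads swing forward as they close: fully open they stand 13 mm farther back than shut.
Start: joints at [1.126, 0.3, 1.521, -0, 1.321, -0.067], TCP at [0.203, 0.511, 0.25] pointing down, gripper open.
Joint ranges: [-3.03, 3.03], [-0.79, 2.21], [0.23, 2.52], [-1.04, 4.18], [0, 3.07], [-2.55, 2.55]. Speed limits (rad/s): [2.22, 2.22, 2.57, 3.14, 3.14, 3.14].

## Interface

Orientations are given as a unit quaternion [w, x, y, z].
In Python, from station import ctrl, read_camera, camera_model, workorder, spot_in gives the robot as it stands. The module is installed in compiled form; this text tells all that it offers.
- The arm moves only by the shell command python3 -m pendant 'ROWS' [OPENING] [FORCE]. ROWS is JSON, a list of rows, each a list of 6 numbers: the shift along the tool's x, y, z in cm, then the turn, a rotation vector about the tool's x, y, z in degrees. A call has 1 to 8 rows; each row shifts and turns the commanded pose from where the row before left it, along the tool's axes as they then stand; what a row does not reach is not made up. A row lasts 1/8 s, in which the tool goes at most 62.5 mm and 10.7 degrees, less where a joint would pass 70% of its speed; a pose out of reach is approached as far as the arm can. A call with a gripper value outside its range is refused whole. OPENING is the gripper command: -1 is fully open, 1 is shut, values between are in proportion, set as the call begins (- or left out, the last holds). The fingers move at their own pace and stop on an object; FORCE is the grip in N (left out, the last holds). Time passes only in rows, so rows that do not move let the fingers close. It gives the time, the measured TCP pose, the force and the opening at its end, in the units of the state.
- ctrl.read_state(): the state, without advancing time (a new reading comes with each control period).
- read_camera(name): name is "scene" or "top"; returns the picture (480x640x3 uint8, red, green, blue); there is no depth.
- camera_model(name): a dict with "fx", "fy", "cx", "cy" (pixels), "position" and "rotation" of the camera in the world. Camera axes: x right, y down, z forward; pixel columns grow to the right and rows downward; lengths in m; the calibration is good to about 2 mm. A picture is of the moment at which its call begins. camera_model takes no time and is no camera call.
- workorder.job_done(): hands the job in, once; it reports no verdict.
Trained networks look in the newest picture that a camera, given by its name, has taken for a name from the list of things; names that differ only in an ending like _2 or _b are one class to them, and where a whole thing is asked for, a point or a joint stands for the part that bears it (a point fixed in the world has none). Each returns a list of dicts, best first, with "conf" (0 to 1); they miss things now and then, are a little off and sometimes report something else, mostly with a low value. They report only what shows in the picture. A call takes as long as a camera call. They do not tell look-alikes from the thing itself.
- spot_in(camera, thing): "location" ([x, y, z] in m, in the coordinates of the camera as it stood for that picture, good to about 4 mm: the middle of the surface that is visible of it).
The state is a dict: "clock": time; "qpos": joint angles; "joint_vel": joint speeds; "joint_efforts": joint torques, N m; "tool_pos": TCP position; "orientation": TCP orientation; "ft_force": force on the tool from outside, world axes, zero at the start; "moment": the same for the moment, N m; "opening": finger opening in m.
Only numpy, scipy, OpenCV 4.12 (cv2) and the standard library are available. Lean on these libraries where they do the work, as an engineer would, in place of code of your own. Each camera call takes 0.05 s, during which the arm holds its last target. There are 200 camera calls.

## Task

On the embroidery table, slide the wooden tray of red beads across the table top onto the green work mat, so that the whole tray lies on the mat, about in the middle and with its long sides along the mat's long sides. The beads lie loose, so keep the tray flat down on the table all the way: do not lift or tip it. Leave the tray of blue beads and the red thread snips where they are, and let go of the tray when it is in place.

Things in the scene. Friction and masses are not known exactly. Their poses are not given: they have to be found in the camera images.
- red_tray: Loose shallow open wooden tray holding red beads, 130 x 50 x 20 mm (long side x, width y, height z), 4 mm walls, two cross walls inside at 43 mm spacing, about 0.1 to 0.2 kg; its beads lie below the rim. Origin: centre of its underside, on the table. It can be gripped across its 50 mm width from above. The two ends are alike.
- blue_tray: Bystander: the same tray, but with blue beads. Same size (130 x 50 x 20 mm) and axes; origin at the centre of its underside. To be left alone.
- mat: Rectangular green work mat with a thin white border line, 170 x 90 mm (long side x, width y), stuck to the table and as thin as paper (1 mm, with no edge to catch on: slide straight over it). Origin: its centre, at table height. Where the tray must go.
- snips: Bystander: small thread snips with red grip and steel blades lying flat, about 115 x 25 x 8 mm (long side x, blades to +x). Origin: near the middle, at table height. To be left alone.
Mind the look-alikes: they are no part of the job. What is shaped like the red_tray but yellow is not meant.

How it is judged:
By the outcome, as a careful person would: the job done as asked, in the order asked, and still so for the second after the job is handed in, with the robot touching nothing.
It also fails if it takes over 38 s, if anything falls off the work surface, if the arm or the gripper's body presses on something with over 40 N, if the wrist force passes 120 N, or if a joint passes its speed limit or range.

## Working session

There is one attempt and no reset: what is moved stays moved. The work goes in short steps, Python scripts to look and compute and a shell command to move; the robot and the scene stay as the last step left them, time stands still between calls to the robot, and variables do not carry over. Pictures are saved under pics/ and viewed, about 8 in all and at most 12, crops included, and the job is handed in when it is done.

```bash
mkdir -p pics; cat > h.py <<'E'
import numpy as np, cv2
from station import ctrl, read_camera, camera_model, workorder, spot_in
def shot(cam,fn,crop=None,s=1):
    im=read_camera(cam); b=im[:,:,::-1].copy(); cv2.imwrite('pics/raw_'+fn,b)
    if crop: b=b[crop[1]:crop[3],crop[0]:crop[2]]
    if s!=1: b=cv2.resize(b,None,fx=s,fy=s,interpolation=cv2.INTER_CUBIC)
    cv2.imwrite('pics/'+fn,b); return im
def px2w(cam,uv,z):
    m=camera_model(cam); R=np.array(m['rotation']); p=np.array(m['position'])
    d=R@np.array([(uv[0]-m['cx'])/m['fx'],(uv[1]-m['cy'])/m['fy'],1]); return p+d*(z-p[2])/d[2]
def w2px(cam,w):
    m=camera_model(cam); c=np.array(m['rotation']).T@(np.array(w)-m['position']); return [m['fx']*c[0]/c[2]+m['cx'],m['fy']*c[1]/c[2]+m['cy']]
def c2w(cam,l):
    m=camera_model(cam); return np.array(m['rotation'])@np.array(l)+m['position']
E
python3 - <<'E'
from h import *
np.set_printoptions(precision=3,suppress=True)
shot('top','t1.png'); 
for n in ['red_tray','blue_tray','mat','snips']:
    for d in spot_in('top',n): 
        w=c2w('top',d['location']); print(n,round(d['conf'],2),w,np.round(w2px('top',w)))
s=ctrl.read_state(); print(s, ctrl.tcp_to_tips)
print(camera_model('top'),camera_model('scene'))
E
```

```text
Traceback (most recent call last):
  File "h.py", line 14, in c2w
    m=camera_model(cam); return np.array(m['rotation'])@np.array(l)+m['position']
                                ~~~~~~~~~~~~~~~~~~~~~~~^~~~~~~~~~~~
ValueError: matmul: Input operand 1 has a mismatch in its core dimension 0, with gufunc signature (n?,k),(k,m?)->(n?,m?) (size 3 is different from 4)
```

View pics/t1.png

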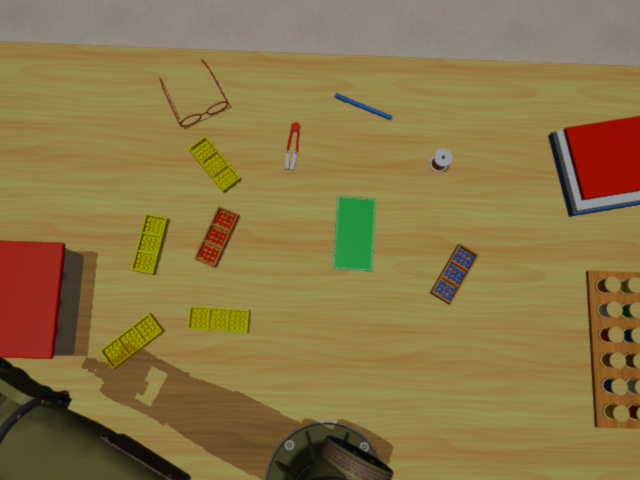

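The red tray is at about (217,237), the mat at (354,233), the blue tray at (454,273) and the snips at (293,147). Four yellow look-alikes are at (215,164), (150,244), (219,319) and (132,340). Only the tray at (217,237) holds red beads. The camera rotation comes as a quaternion, so I'll fix the helper, then confirm with a crop and fit the outlines.

```bash
sed -i "s/np.array(m\['rotation'\])/Rm(m)/" h.py; cat >> h.py <<'E'
from scipy.spatial.transform import Rotation as Ro
def Rm(m): w,x,y,z=m['rotation']; return Ro.from_quat([x,y,z,w]).as_matrix()
def rect(im,cam,kind,box,z):
    x0,y0,x1,y1=box; h=cv2.cvtColor(im[y0:y1,x0:x1],cv2.COLOR_RGB2HSV)
    if kind=='green': k=cv2.inRange(h,(50,100,50),(80,255,255))
    else: k=cv2.inRange(h,(0,185,60),(8,255,255))|cv2.inRange(h,(170,150,60),(180,255,255))
    v,u=np.nonzero(k)
    P=np.array([px2w(cam,(a+x0,b+y0),z)[:2] for a,b in zip(u,v)],dtype=np.float32)
    (c,s,a)=cv2.minAreaRect(P*1000)
    if s[0]<s[1]: a+=90
    return np.array(c)/1000,sorted(s),(a+90)%180-90,len(u)
E
python3 - <<'E'
from h import *
np.set_printoptions(precision=3,suppress=True)
im=shot('top','c1.png',(110,110,510,350),2)
for n in ['red_tray','blue_tray','mat','snips']:
    for d in spot_in('top',n): 
        w=c2w('top',d['location']); print(n,round(d['conf'],2),w,np.round(w2px('top',w)))
print(rect(im,'top','red',(185,200,250,275),.015)); print(rect(im,'top','green',(320,185,390,280),.001))
s=ctrl.read_state(); print(s, ctrl.tcp_to_tips)
print(camera_model('top'),camera_model('scene'))
E
```

```text
red_tray 0.9 [0.695 0.269 0.017] [216. 161.]
red_tray 0.89 [0.336 0.243 0.014] [218. 319.]
red_tray 0.84 [0.284 0.427 0.012] [132. 341.]
red_tray 0.77 [0.52  0.255 0.014] [218. 236.]
red_tray 0.57 [0.498 0.4   0.017] [151. 244.]
blue_tray 0.67 [ 0.454 -0.275  0.018] [454. 273.]
mat 0.64 [ 0.537 -0.054  0.006] [355. 234.]
snips 0.63 [0.738 0.097 0.008] [291. 147.]
(array([0.52 , 0.258]), [39.26551818847656, 115.48534393310547], -21.754745483398438, 463)Traceback (most recent call last):
  File "<stdin>", line 7, in <module>
  File "h.py", line 22, in rect
    P=np.array([px2w(cam,(a+x0,b+y0),z)[:2] for a,b in zip(u,v)],dtype=np.float32)
                ~~~~^^^^^^^^^^^^^^^^^^^
  File "h.py", line 9, in px2w
    m=camera_model(cam); R=Rm(m); p=np.array(m['position'])
ValueError: time passes only in moves, steps and waits
```

View pics/c1.png

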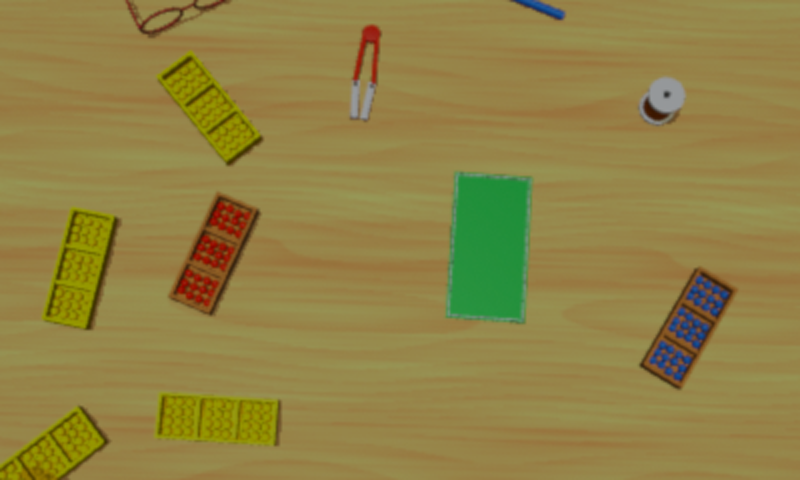

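The crop confirms it: the tray with red beads in bare wood is at crop (215,253), which is full-image (217,237). Next I'll cache the camera model and measure the rest.

```bash
sed -i "1a import functools" h.py; sed -i "s/^def shot/camera_model=functools.lru_cache(None)(camera_model)\ndef shot/" h.py
python3 - <<'E'
from h import *
np.set_printoptions(precision=3,suppress=True)
im=cv2.imread('pics/raw_c1.png')[:,:,::-1]
print(rect(im,'top','red',(185,200,250,275),.015)); print(rect(im,'top','green',(320,185,390,280),.001))
T=np.array([px2w('top',(110+a/2,110+b/2),.02) for a,b in [(218,194),(259,210),(211,313),(170,296)]])
print('tray corners',T[:,:2],T.mean(0))
M=np.array([px2w('top',(110+a/2,110+b/2),.001) for a,b in [(456,172),(531,177),(524,323),(446,317)]])
print('mat corners',M[:,:2],M.mean(0))
s=ctrl.read_state(); print({k:s[k] for k in('clock','tool_pos','orientation','opening','ft_force')}, ctrl.tcp_to_tips)
w,x,y,z=s['orientation']; print(Ro.from_quat([x,y,z,w]).as_matrix())
E
```

```text
(array([0.52 , 0.258]), [39.26551818847656, 115.48534393310547], -21.754745483398438, 463)
(array([ 0.541, -0.053]), [88.5433578491211, 168.83883666992188], -2.4018936157226562, 2629)
tray corners [[0.586 0.255]
 [0.569 0.208]
 [0.451 0.254]
 [0.468 0.301]] [0.519 0.254 0.02 ]
mat corners [[ 0.626 -0.014]
 [ 0.623 -0.101]
 [ 0.453 -0.094]
 [ 0.457 -0.006]] [ 0.54  -0.054  0.001]
{'clock': 0.35, 'tool_pos': array([0.203, 0.511, 0.25 ]), 'orientation': array([-0.694,  0.695, -0.133,  0.133]), 'opening': 0.08535969775805854, 'ft_force': array([-0.22 , -0.051, -0.49 ])} 0.019
[[ 0.929 -0.     0.369]
 [-0.369 -0.     0.929]
 [-0.    -1.    -0.   ]]
```

Tray is at (0.519, 0.256), −21.6°, and the mat at (0.540, −0.054), −2.4°. The jaws already line up with the tray: tool x is at −21.7°. Next is the approach to above the tray.

```bash
python3 -m pendant '[[4.85,1,-1.5,0,0,0],[4.85,1,-1.5,0,0,0],[4.85,2,-1.5,0,0,0],[4.85,2,-1.5,0,0,0],[4.85,2,-1.5,0,0,0],[4.85,2,-1.5,0,0,0],[4.85,2,-1.5,0,0,0],[4.85,2,-1.5,0,0,0]]' -1 30
python3 -m pendant '[[0,0,0,0,0,0],[0,0,0,0,0,0]]'
```

```text
clock: 1.35
tool_pos: [0.5205, 0.2554, 0.1097]
orientation: [0.695, -0.694, 0.133, -0.133]
ft_force: [-0.0, -0.1, 0.8]
opening: 0.0857
clock: 1.6
tool_pos: [0.519, 0.2567, 0.1104]
orientation: [0.695, -0.694, 0.133, -0.133]
ft_force: [0.9, 0.0, 0.0]
opening: 0.0854
```

```bash
python3 -m pendant '[[0,2,0,0,0,0],[0,2,0,0,0,0],[0,2,0,0,0,0],[0,1.2,0,0,0,0],[0,0.8,0,0,0,0],[0,0.5,0,0,0,0],[0,0,0,0,0,0],[0,0,0,0,0,0]]'
python3 - <<'E'
from h import *
shot('scene','s1.png')
E
```

```text
clock: 2.6
tool_pos: [0.5195, 0.2566, 0.0257]
orientation: [0.695, -0.694, 0.133, -0.133]
ft_force: [-0.2, 0.4, 0.8]
opening: 0.0853
```

View pics/s1.png

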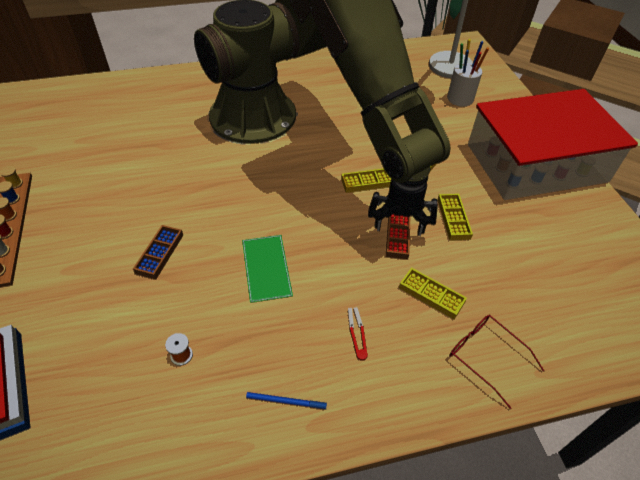

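The open fingers straddle the red tray at (398,235), with no neighbour touched. Now down 0.5 cm and close.

```bash
python3 -m pendant '[[0,0.3,0,0,0,0],[0,0.2,0,0,0,0],[0,0,0,0,0,0]]'
python3 -m pendant '[[0,0,0,0,0,0],[0,0,0,0,0,0],[0,0,0,0,0,0],[0,0,0,0,0,0],[0,0,0,0,0,0],[0,0,0,0,0,0],[0,0,0,0,0,0],[0,0,0,0,0,0]]' 1 30
python3 - <<'E'
from h import *
shot('scene','s2.png',(340,140,480,280),4)
s=ctrl.read_state(); p=s['tool_pos']; w,x,y,z=s['orientation']; R=Ro.from_quat([x,y,z,w]).as_matrix()
print(p, R.T@np.array([.5405-p[0],-.0535-p[1],0])*100, np.degrees(np.arctan2(R[1,0],R[0,0])),R[:,1])
E
```

```text
clock: 3.02
tool_pos: [0.5191, 0.2565, 0.02]
orientation: [-0.694, 0.695, -0.133, 0.133]
ft_force: [-0.1, -0.2, -0.3]
opening: 0.0853
clock: 4.03
tool_pos: [0.5194, 0.2566, 0.0205]
orientation: [0.695, -0.694, 0.133, -0.133]
ft_force: [-0.1, -1.3, 5.2]
opening: 0.0493
[0.51935529 0.25659275 0.02046007] [ 1.34029174e+01 -2.50448235e-03 -2.80429652e+01] -21.644239982589628 [ 3.03094044e-04  1.01433071e-04 -9.99999949e-01]
```

View pics/s2.png

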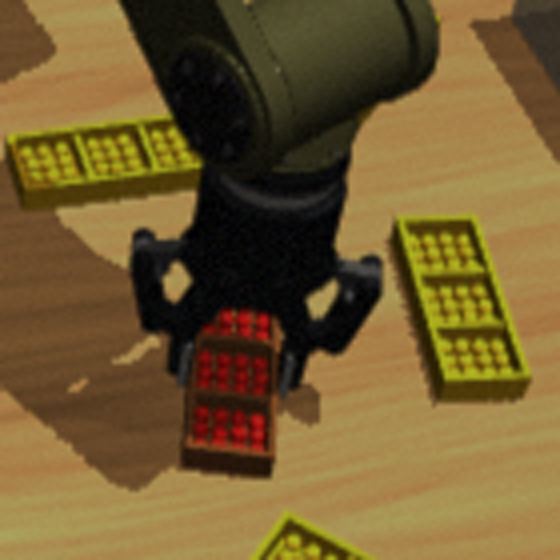

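Gripped at 49 mm opening with the tray flat. To the mat in tool axes is +13.4 cm in x and −28.0 cm in z, then a 19.2° turn about world z.

```bash
python3 -m pendant '[[0.4,0,-0.8,0,0,0],[0.8,0,-1.7,0,0,0],[0.9,0,-1.9,0,0,0],[0.9,0,-1.9,0,0,0],[0.9,0,-1.9,0,0,0],[0.9,0,-1.9,0,0,0],[0.9,0,-1.9,0,0,0],[0.9,0,-1.9,0,0,0]]'
python3 -m pendant '[[0.9,0,-1.9,0,0,0],[0.9,0,-1.9,0,0,0],[0.9,0,-1.9,0,0,0],[0.9,0,-1.9,0,0,0],[0.9,0,-1.9,0,0,0],[0.9,0,-1.8,0,0,0],[0.8,0,-1.7,0,0,0],[0.5,0,-1.0,0,0,0]]'
python3 - <<'E'
from h import *
shot('top','t2.png',(260,130,480,310),3)
s=ctrl.read_state(); p=s['tool_pos']; w,x,y,z=s['orientation']; R=Ro.from_quat([x,y,z,w]).as_matrix()
print(p,s['opening'],R.T@np.array([.5405-p[0],-.0535-p[1],0])*100, np.degrees(np.arctan2(R[1,0],R[0,0])),R[:,1])
E
```

```text
clock: 5.08
tool_pos: [0.5293, 0.1017, 0.0205]
orientation: [0.695, -0.694, 0.133, -0.133]
ft_force: [0.2, 2.2, 5.8]
opening: 0.0494
clock: 6.08
tool_pos: [0.5397, -0.0532, 0.0205]
orientation: [0.695, -0.694, 0.133, -0.133]
ft_force: [-0.3, 4.3, 5.6]
opening: 0.0493
[ 0.53976881 -0.05413158  0.02045909] 0.049460695867757885 [4.45508988e-02 4.04800729e-06 8.57352239e-02] -21.72267541418715 [ 1.87247118e-04 -1.52685833e-04 -9.99999971e-01]
```

View pics/t2.png

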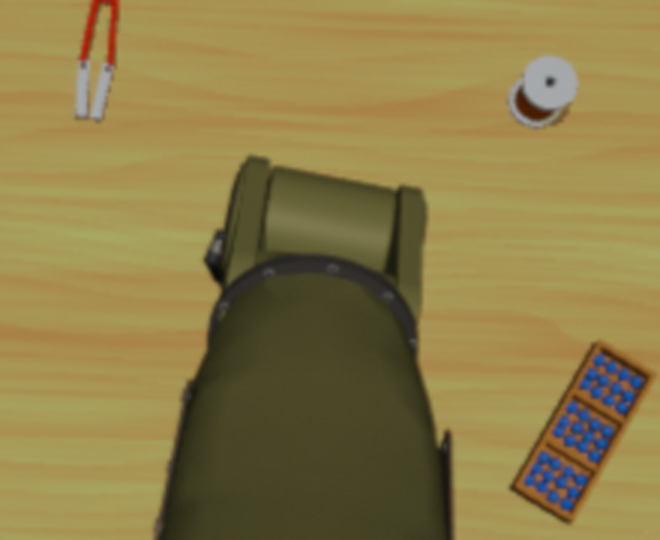

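From above, the arm hides the tray; the snips and blue tray are unmoved. Next I'll turn it and check in the scene camera.

```bash
python3 -m pendant '[[0,0,0,0,-1.5,0],[0,0,0,0,-3,0],[0,0,0,0,-3.5,0],[0,0,0,0,-3.5,0],[0,0,0,0,-3.5,0],[0,0,0,0,-2.8,0],[0,0,0,0,-1.5,0],[0,0,0,0,0,0]]'
python3 - <<'E'
from h import *
shot('scene','s3.png',(200,190,340,310),5)
s=ctrl.read_state(); p=s['tool_pos']; w,x,y,z=s['orientation']; R=Ro.from_quat([x,y,z,w]).as_matrix()
print(p,s['opening'], np.degrees(np.arctan2(R[1,0],R[0,0])))
E
```

```text
clock: 7.12
tool_pos: [0.5397, -0.0527, 0.0205]
orientation: [-0.707, 0.707, -0.014, 0.015]
ft_force: [-0.2, 0.1, 6.1]
opening: 0.0496
[ 0.53973684 -0.05273559  0.02045075] 0.048904692487699374 -2.3566548688863813
```

View pics/s3.png

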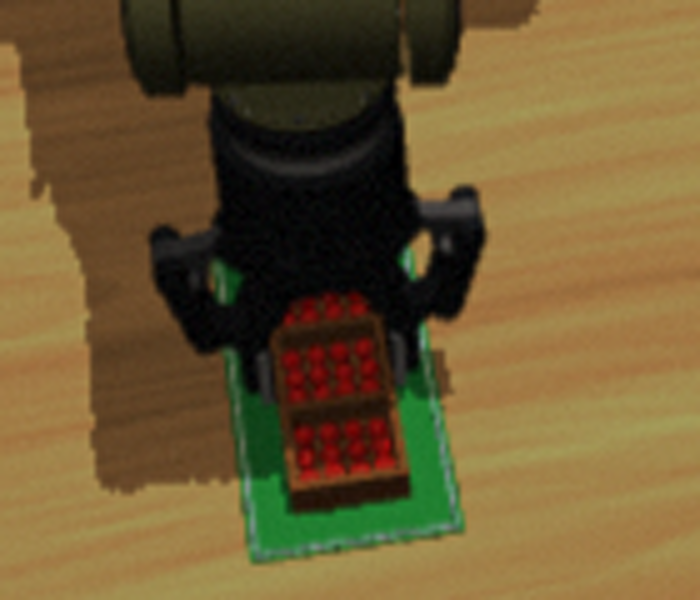

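The tray lies flat inside the mat and looks parallel to its edges: front end at crop (293,507)–(408,492), mat corners (253,562) and (462,527). Now release, lift clear and move aside for a top view.

```bash
python3 -m pendant '[[0,0,0,0,0,0],[0,0,0,0,0,0],[0,0,0,0,0,0],[0,0,0,0,0,0],[0,0,0,0,0,0],[0,0,0,0,0,0],[0,0,0,0,0,0],[0,0,0,0,0,0]]' -1
python3 -m pendant '[[0,-1,0,0,0,0],[0,-2,0,0,0,0],[0,-3,0,0,0,0],[0,-4,0,0,0,0],[0,-4,0,0,0,0],[0,-4,0,0,0,0],[0,0,3,0,0,0],[0,0,4,0,0,0]]'
python3 -m pendant '[[0,0,4,0,0,0],[0,0,4,0,0,0],[0,0,4,0,0,0],[0,0,4,0,0,0],[0,0,4,0,0,0],[0,0,3,0,0,0],[0,0,0,0,0,0],[0,0,0,0,0,0]]'
python3 - <<'E'
from h import *
im=shot('top','t3.png',(260,110,500,310),3)
print('red',rect(im,'top','red',(325,185,390,280),.015)); print('green',rect(im,'top','green',(320,185,390,280),.001))
for n in ('blue_tray','snips'):
    for d in spot_in('top',n): print(n,c2w('top',d['location']))
E
```

```text
clock: 8.18
tool_pos: [0.54, -0.0518, 0.0203]
orientation: [-0.707, 0.707, -0.014, 0.014]
ft_force: [-0.3, 0.5, -0.3]
opening: 0.0857
clock: 9.18
tool_pos: [0.5429, 0.0184, 0.2016]
orientation: [-0.707, 0.707, -0.014, 0.016]
ft_force: [0.3, 0.9, 0.2]
opening: 0.0851
clock: 10.18
tool_pos: [0.5522, 0.2474, 0.2006]
orientation: [-0.707, 0.707, -0.014, 0.015]
ft_force: [0.1, 0.6, 0.2]
opening: 0.0853
red (array([ 0.54006464, -0.05241754]), [39.204898834228516, 115.11739349365234], -2.2956314086914062, 424)
green (array([ 0.54073645, -0.05299334]), [88.05767059326172, 168.82925415039062], -2.3718109130859375, 1233)
blue_tray [ 0.45916342 -0.27515881  0.0175302 ]
snips [0.7385352  0.09514739 0.0077268 ]
```

View pics/t3.png

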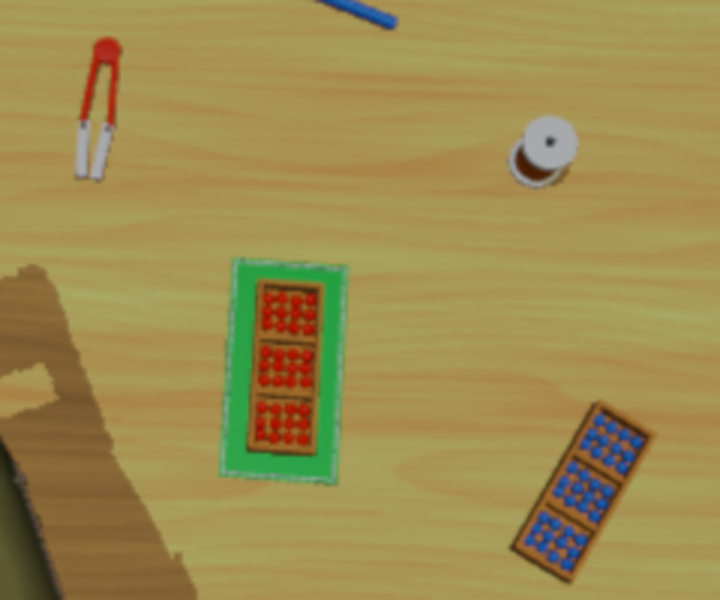

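The tray is centred on the mat at crop (286,367), parallel to the mat's long sides. All its beads are in it, and the snips and blue tray have not moved. Handing in.

```bash
python3 -c "
from station import workorder; print(workorder.job_done())"
```

```text
the job is handed in; nothing more can be done
None
```

The red-bead tray now lies flat in the middle of the green mat, released, with all its beads in place, and the job is handed in. I gripped it across its 50 mm width at 30 N, slid it about 31 cm along the table without lifting it, turned it 19°, let go and moved the arm clear. This took about 10 s of the 38 s allowed.

- **Position:** the last top-camera check put the tray within about 1 mm of the mat's centre and 0.1° of its direction. The calibration itself is good to about 2 mm. The whole tray is inside the white border.
- **Forces:** the wrist readings stayed around 6 N, well under the limit.
- **Bystanders:** the snips and the blue tray look unmoved. The network's readings for them shifted by 2 mm and 5 mm, about its own error of 4 mm, and the arm never came near either.

No check failed. The top camera could not see the tray while the arm was over the mat, so I checked its position before release with the scene camera.

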